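# Lock the swapped modules of an LED panel through its frame windows

## Robot

A 6-joint arm with a two-finger parallel gripper is mounted at the origin on the work surface. World frame = base frame: x ahead of the robot, y to its left, z up, the work surface at z = 0. Lengths are in mm, angles in rad, forces in N, time in s.
With the tool pointing down it reaches from about 275 to 750 mm from the base axis. Payload 10.2 kg.
Tool frame: the origin (TCP) lies midway between the tips of the shut fingers; the grasp point (between the pads) lies 19 mm behind it; x points along the fingers, y is the direction in which the jaws open and shut, and the axes are right-handed (so a half turn about x gives the same grasp; the last joint's range is limited). The gripper opens to 85 mm and grips with 20 to 120 N. Pads are 22 mm wide; open, the fingers measure 114 mm over their backs; the gripper's body (76 mm by 85 mm) begins 54 mm behind the grasp point. The pads swing forward as they close: fully open they stand 13 mm farther back than shut.
Start: joints at [1.025, 0.313, 1.498, -0, 1.331, -0.223], TCP at [166.555, 497.886, 231.294] pointing down, gripper open.
Joint ranges: [-2.94, 2.94], [-0.97, 2.17], [0.19, 2.56], [-1.23, 4.37], [0.02, 3.11], [-2.88, 2.88]. Speed limits (rad/s): [2.39, 2.39, 3.01, 3.14, 3.14, 3.14].

## Interface

Orientations are given as a unit quaternion [w, x, y, z].
In Python, from rig import ctrl gives the robot as it stands.
- The arm moves only by the tool arm_command, never from a script. Its argument "plan" is a list of rows, each a list of 5 numbers: the shift along the tool's x, y, z in m, then the turn about the tool's x in rad, then the opening, from 0 (shut) to 1 (fully open). A call has 1 to 12 rows; each row shifts and turns the commanded pose from where the row before left it, along the tool's axes as they then stand; what a row does not reach is not made up. A row lasts 1/8 s, in which the tool goes at most 62.5 mm and 10.7 degrees, less where a joint would pass 70% of its speed; a pose out of reach is approached as far as the arm can. A call with a gripper value outside its range is refused whole. The fingers move at their own pace and stop on an object; "squeeze" is the grip in N (left out, the last holds). Time passes only in rows, so rows that do not move let the fingers close. It gives the time, the measured TCP pose, the force and the opening at its end, in the units of the state.
- ctrl.sense(): the state, without advancing time (a new reading comes with each control period).
- ctrl.capture(name): name is "side" or "top" or "wrist"; returns a dict with "color" (480x640x3 uint8, red, green, blue), "fx", "fy", "cx", "cy" (pixels), "xyz" and "orientation" of the camera in the world; the wrist camera has in their place "hand_eye" (4x4, takes a point from camera to tool coordinates, whose origin is the TCP and whose axes are the tool frame's). Camera axes: x right, y up, looking along -z (the intrinsics and any distortion apply to the point x, -y, -z); pixel columns grow to the right and rows downward; lengths in mm; the calibration is good to about 2 mm. A picture is of the moment at which its call begins: read the wrist's pose just before it. There is no depth.
- ctrl.finish_job(): hands the job in, once; it reports no verdict.
Trained networks look in the newest picture that a camera, given by its name, has taken for a name from the list of things; names that differ only in an ending like _2 or _b are one class to them, and where a whole thing is asked for, a point or a joint stands for the part that bears it (a point fixed in the world has none). Each returns a list of dicts, best first, with "score" (0 to 1); they miss things now and then, are a little off and sometimes report something else, mostly with a low value. They report only what shows in the picture. A call takes as long as a camera call.
- ctrl.spot_in(camera, query): "uv" ([column, row] in pixels, amid what is visible of it).
- ctrl.regions_of(camera, query): "mask" (480x640 bool, what is visible of it) and "uv" ([column, row] in pixels, amid what is visible of it).
- ctrl.place_of(camera, query): "uv" ([column, row] in pixels: a listed point, or the origin of a listed thing).
The state is a dict: "time_s": time; "joints": joint angles; "dq": joint speeds; "tau": joint torques, N m; "eef_pos": TCP position; "ee_rot": TCP orientation; "force": force on the tool from outside, world axes, zero at the start; "wrist_torque": the same for the moment, N m; "grip_width": opening from 0.0 (shut) to 1.0 (fully open).
Only numpy, scipy, OpenCV 4.12 (cv2) and the standard library are available. Lean on these libraries where they do the work, as an engineer would, in place of code of your own. Each camera call takes 0.05 s, during which the arm holds its last target.

## Task

The LED video panel lies face down on its foam pad, and two of its four modules have just been swapped: their cam levers still stand up, each inside its own window of the frame. Reach in through those two windows and press both raised levers down until they lie fully flat like the other two, touching nothing of the panel but the levers (a knock on the frame shears lamps off its face) and not leaning hard on them, then draw the hand clear out of the panel. Do not pull any lever up, and leave the screwdriver, the screw pot and the meter where they are.

Things in the scene. Friction and masses are not known exactly. Their poses are not given: they have to be found in the camera images.
- cabinet: The LED video panel, fixed: a grey die-cast frame 337 mm (its x) by 600 mm (its y), lying face down on a red foam pad (390 x 650 x 20 mm). Origin on the bench under its centre, z up. Frame, ribs and power box reach 102 mm above the bench (the box's thin cover sheet 104, screws and sockets on it 106); the black module backs seen in the windows lie at 38 mm.
- rear (a point): Centre of the panel's upper (rear) plane, on the power box, which fills |y| < 70 mm; axes as the cabinet's. Each side of the box are two windows with a cam latch each, 131 mm (x) by 96 mm (y), centred at x = -78 and +78, y = -118 and +118 mm from here; walls straight down to the module backs. The outer windows have no latch.
- latch_a: A cam latch: aluminium lever on a steel stud, midway (y) in one of the four windows; all four latches are alike and their windows are drawn at random. Origin on the frame's lug under the stud, 44 mm above the bench, 31 mm from the window's -x wall; axes parallel to the cabinet's. The lever's hinge pin runs along y, 11.5 mm above this origin.
- lever_a (a joint): Lever angle of latch_a, rad: 0 = flat (locked, a firm stop), growing as its tip rises; a raised lever starts at 0.6 to 0.9, travel ends at 1.3. A stiff hinge, 0.35 N m (about 9 N pressed down 40 mm from the pin); it stays where it is left.
- pad_a (a point): Top centre of lever a's thumb pad, 51 mm out from the hinge pin, 7 mm above the pin when flat; turns with the lever. The lever points from the pin to the latch's +x: 66 mm from pin to tip, 6 mm thick, 16 mm wide, the outer 30 mm a pad 24 mm wide. Flat, its top face is 62.5 mm above the bench, 40 mm below the frame's rear plane.
- latch_b: Cam latch b, the same as latch_a, in another of the four windows.
- lever_b (a joint): Lever angle of latch_b, read and behaving as lever_a.
- pad_b (a point): The same point as pad_a, on lever b.
- latch_c: Cam latch c, the same as latch_a, in another of the four windows.
- lever_c (a joint): Lever angle of latch_c, read and behaving as lever_a.
- pad_c (a point): The same point as pad_a, on lever c.
- latch_d: Cam latch d, the same as latch_a, in another of the four windows.
- lever_d (a joint): Lever angle of latch_d, read and behaving as lever_a.
- pad_d (a point): The same point as pad_a, on lever d.
- screwdriver: Loose hand screwdriver, 200 mm long, lying along the panel's x on the power box cover, its handle 26 mm thick. Leave it.
- pot: Loose round red screw pot, 84 mm across, 85 mm high, standing on the bench beyond the panel's -y end. Origin at its foot. Leave it.
- meter: Loose orange multimeter, 150 x 76 x 44 mm, lying on the bench beyond the panel's +y end. Origin under its centre. Leave it.

How it is judged:
By the outcome, as a careful person would: the job done as asked, in the order asked, and still so for the second after the job is handed in, with the robot touching nothing.
It also fails if it takes over 64 s, if anything falls off the work surface, if the arm or the gripper's body presses on something with over 40 N, if the wrist force passes 120 N, or if a joint passes its speed limit or range.

## Working session

There is one attempt and no reset: what is moved stays moved. The work goes in short steps, Python scripts to look and compute and a tool call to move; the robot and the scene stay as the last step left them, time stands still between calls to the robot, and variables do not carry over. Pictures are saved under pics/ and viewed, and the job is handed in when it is done.

Besides the shell and the picture viewer there is one more tool, called after "Emit:" as name([rows], argument=value, ...), one row to a line, values as JSON. arm_command: Moves the arm, as the interface text tells. Its arguments: {"type":"object","properties":{"plan":{"type":"array"},"squeeze":{"type":"number"}},"required":["plan"]}

```bash
mkdir -p pics; python3 - <<'E'
from rig import ctrl
import cv2
s=ctrl.sense()
print(s['time_s'],s['eef_pos'],s['ee_rot'],s['grip_width'])
for n in ['top','side','wrist']:
    c=ctrl.capture(n)
    cv2.imwrite(f'pics/{n}1.png',c['color'][:,:,::-1])
    print(n,{k:v for k,v in c.items() if k!='color'})
    for q in ['latch_a','pad_a','rear','cabinet','screwdriver']:
        for r in ctrl.place_of(n,q): print(q,r)
E
ls
```

```text
0.0 [166.40045349 497.66475176 230.71927455] [ 0.69775073  0.11318348  0.69808838 -0.11404395] 0.9957294531846598
top {'fx': 436.7623952467992, 'fy': 436.7623952467992, 'cx': 313.296165528916, 'cy': 234.58421393376065, 'xyz': array([ 413.64776199,   19.84036531, 1013.41018683]), 'orientation': array([-0.6988248 , -0.04589632,  0.0566295 ,  0.71156906])}
latch_a {'uv': [272.8, 276.0], 'score': 0.83}
latch_a {'uv': [281.6, 206.5], 'score': 0.68}
latch_a {'uv': [385.1, 214.7], 'score': 0.66}
latch_a {'uv': [391.0, 196.3], 'score': 0.59}
latch_a {'uv': [377.5, 284.5], 'score': 0.5}
pad_a {'uv': [283.5, 183.3], 'score': 0.75}
pad_a {'uv': [385.1, 268.0], 'score': 0.74}
pad_a {'uv': [276.8, 248.0], 'score': 0.72}
pad_a {'uv': [390.0, 196.2], 'score': 0.67}
rear {'uv': [336.1, 221.1], 'score': 0.84}
screwdriver {'uv': [325.1, 236.5], 'score': 0.57}
side {'fx': 436.34265300541233, 'fy': 436.34265300541233, 'cx': 319.7422328304763, 'cy': 240.15955088999996, 'xyz': array([ 219.81948778, -786.73695878,  705.7980195 ]), 'orientation': array([ 0.86682946,  0.45932585, -0.09876961, -0.16694613])}
latch_a {'uv': [297.7, 316.9], 'score': 0.57}
latch_a {'uv': [366.8, 307.3], 'score': 0.47}
pad_a {'uv': [308.8, 297.8], 'score': 0.47}
rear {'uv': [333.0, 260.0], 'score': 0.56}
cabinet {'uv': [331.2, 255.6], 'score': 0.72}
cabinet {'uv': [330.7, 291.2], 'score': 0.58}
screwdriver {'uv': [322.1, 256.4], 'score': 0.97}
wrist {'fx': 414.0912955448941, 'fy': 414.0912955448941, 'cx': 328.2438830077793, 'cy': 235.6485965075581, 'hand_eye': array([[ 6.35681998e-04,  3.27715236e-01, -9.44776333e-01,
        -1.42721679e+02],
       [ 9.99999518e-01, -9.15133058e-04,  3.55405437e-04,
         2.02702115e-01],
       [-7.48124278e-04, -9.44776104e-01, -3.27715660e-01,
        -8.49411894e+01],
       [ 0.00000000e+00,  0.00000000e+00,  0.00000000e+00,
         1.00000000e+00]])}
pics
```

View pics/top1.png

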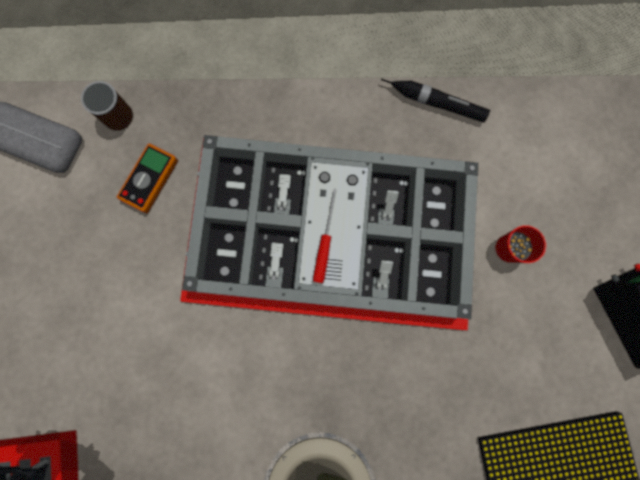

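View pics/side1.png

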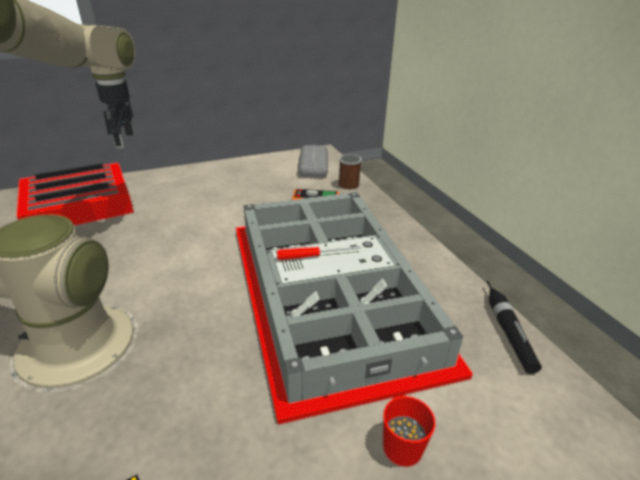

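View pics/wrist1.png

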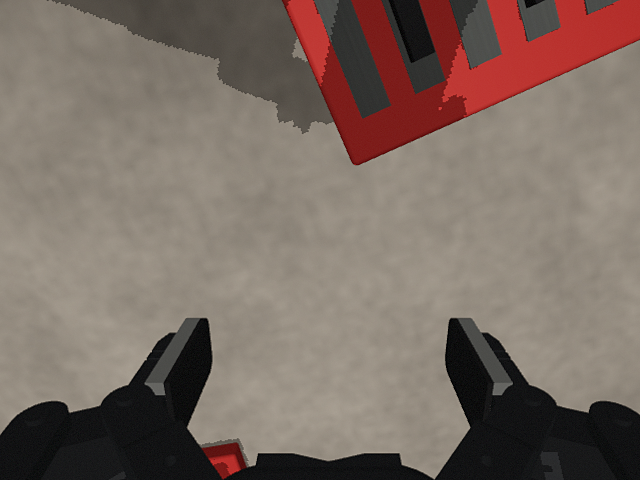

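The top view shows the dull, raised levers in the two right-hand windows (−y side), around (390,196) and (385,268). The left pair near (283,183) and (277,248) look flat, and the screwdriver is on the box. The side view also shows both −y levers standing up. Next I'll fit the panel pose.

```bash
cat > h.py <<'E'
import numpy as np, cv2
from scipy.spatial.transform import Rotation as R
from scipy.optimize import least_squares
def rot(q): return R.from_quat([q[1],q[2],q[3],q[0]])
def cam(c,s=None):
    if 'hand_eye' in c:
        T=np.eye(4);T[:3,:3]=rot(s['ee_rot']).as_matrix();T[:3,3]=s['eef_pos'];T=T@c['hand_eye'];return T[:3,:3],T[:3,3]
    return rot(c['orientation']).as_matrix(),np.array(c['xyz'])
def proj(c,P,s=None):
    Rm,t=cam(c,s);p=(np.atleast_2d(P)-t)@Rm
    return np.c_[c['cx']+c['fx']*p[:,0]/-p[:,2],c['cy']-c['fy']*p[:,1]/-p[:,2]]
def back(c,uv,z,s=None):
    Rm,t=cam(c,s);d=Rm@np.array([(uv[0]-c['cx'])/c['fx'],-(uv[1]-c['cy'])/c['fy'],-1]);return t+d*(z-t[2])/d[2]
def c2w(p,P):  # p=(x,y,yaw)
    P=np.atleast_2d(P).astype(float);c,s=np.cos(p[2]),np.sin(p[2])
    return np.c_[p[0]+c*P[:,0]-s*P[:,1],p[1]+s*P[:,0]+c*P[:,1],P[:,2]]
def pad(th,sx,sy,r=51,h=7): # cabinet coords
    return [sx*78-65.5+31+r*np.cos(th)-h*np.sin(th), sy*118, 55.5+r*np.sin(th)+h*np.cos(th)]
def overlay(c,p,s=None,ths={}):
    im=c['color'][:,:,::-1].copy()
    def poly(P,col):
        cv2.polylines(im,[np.round(proj(c,c2w(p,P),s)*8).astype(int).reshape(-1,1,2)],True,col,1,cv2.LINE_AA,3)
    b=lambda x,y,w,h,z:[[x-w,y-h,z],[x+w,y-h,z],[x+w,y+h,z],[x-w,y+h,z]]
    poly(b(0,0,168.5,300,102),(0,255,0))
    for sx in(-1,1):
        for sy in(-1,1):
            poly(b(sx*78,sy*118,65.5,48,102),(0,255,255))
            poly(b(sx*78,sy*118,65.5,48,38),(255,255,0))
            th=ths.get((sx,sy),0)
            q=[]
            for r,w in((36,12),(66,12)): q+=[(pad(th,sx,sy,r,7),w)]
            poly([[*(q[0][0][:1]),q[0][0][1]-12,q[0][0][2]],[q[0][0][0],q[0][0][1]+12,q[0][0][2]],[q[1][0][0],q[1][0][1]+12,q[1][0][2]],[q[1][0][0],q[1][0][1]-12,q[1][0][2]]],(255,0,255))
    return im
E
python3 - <<'E'
from h import *
from rig import ctrl
s=ctrl.sense();print(rot(s['ee_rot']).as_matrix().round(3))
c=ctrl.capture('top')
# cab corners: TL=(+x,+y),TR=(+x,-y),BR=(-x,-y),BL=(-x,+y)
uv=np.array([[205,137],[479,162],[470,318],[184,290]]);C=np.array([[168.5,300,102],[168.5,-300,102],[-168.5,-300,102],[-168.5,300,102]])
f=least_squares(lambda p:(proj(c,c2w(p,C))-uv).ravel(),[430,0,0]);print(f.x,f.fun.round(1))
im=overlay(c,f.x)[110:350,160:500];cv2.imwrite('pics/ov1.png',cv2.resize(im,None,fx=2.3,fy=2.3))
for sx in(-1,1):
  for th in (0,.75): print(sx,c2w(f.x,pad(th,sx,-1)).round(1))
E
```

```text
[[ 0.     0.317  0.948]
 [ 0.     0.948 -0.317]
 [-1.     0.     0.   ]]
[ 5.67370418e+02 -4.09829320e+01 -1.14763893e-01] [-0.8 -1.8 -0.1 -0.2  2.3  0.8 -1.4  0.7]
-1 [[ 492.8 -151.2   62.5]]
-1 [[ 474.4 -149.1   95.4]]
1 [[ 647.7 -169.    62.5]]
1 [[ 629.4 -166.9   95.4]]
```

View pics/ov1.png

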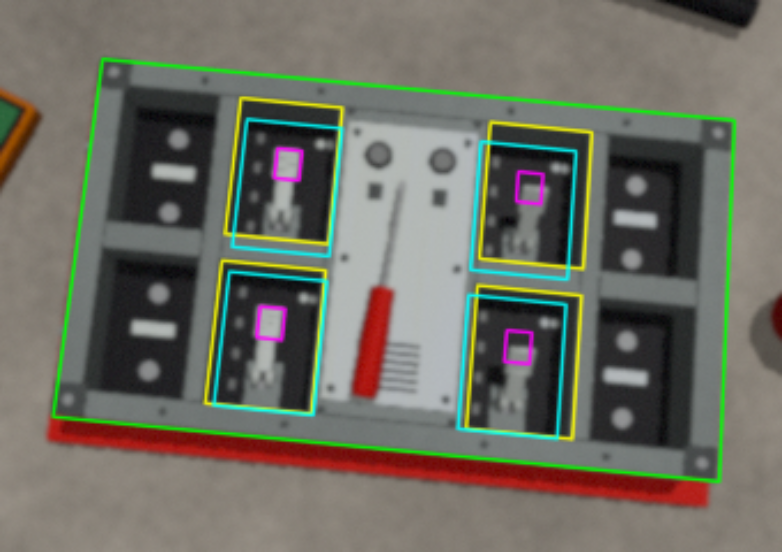

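Emit:
arm_command([
  [0, -0.0313, 0.0351, 0, 0],
  [0, -0.0313, 0.0351, 0, 0],
  [0, -0.0313, 0.0351, 0, 0],
  [0, -0.0313, 0.0351, 0, 0],
  [0, -0.0313, 0.0351, 0, 0],
  [0, -0.0313, 0.0351, 0, 0],
  [0, -0.0313, 0.0351, 0, 0],
  [0, -0.0313, 0.0351, 0, 0],
  [0, -0.0313, 0.0351, 0, 0],
  [0, -0.0313, 0.0351, 0, 0],
  [0, -0.0313, 0.0351, 0, 0],
  [0, -0.0313, 0.0351, 0, 0],
])

```text
time_s: 2.45
eef_pos: [447.5, 6.5, 231.4]
ee_rot: [0.698, 0.114, 0.698, -0.114]
force: [-0.1, 0.8, 0.6]
grip_width: -0.001
```

Emit:
arm_command([
  [0, -0.0313, 0.0351, 0, 0],
  [0, -0.0313, 0.0351, 0, 0],
  [0, -0.0313, 0.0351, 0, 0],
  [0, -0.0313, 0.0351, 0, 0],
  [0, 0, 0, -0.104, 0],
  [0, 0, 0, -0.104, 0],
  [0, 0, 0, 0, 0],
  [0, 0, 0, 0, 0],
])

```text
time_s: 3.45
eef_pos: [540.3, -155.1, 231.3]
ee_rot: [0.706, 0.041, 0.706, -0.041]
force: [0.1, 0.2, -0.1]
grip_width: -0.001
```

```bash
python3 - <<'E'
from h import *
from rig import ctrl
s=ctrl.sense();print(s['time_s'],s['eef_pos'],s['force'],s['grip_width'],rot(s['ee_rot']).as_matrix().round(3).tolist())
c=ctrl.capture('wrist')
p=[567.37,-40.98,-.1148]
cv2.imwrite('pics/w2.png',c['color'][:,:,::-1])
cv2.imwrite('pics/w2o.png',overlay(c,p,s,{(-1,-1):.75,(1,-1):.75}))
for q in ['latch_a','pad_a','rear']:
  for r in ctrl.place_of('wrist',q): print(q,r)
E
```

```text
3.45 [ 540.28647367 -155.13102048  231.33960078] [ 0.14021547  0.22063457 -0.08302835] -0.0014084686817021535 [[0.0, 0.116, 0.993], [-0.0, 0.993, -0.116], [-1.0, -0.0, 0.0]]
latch_a {'uv': [6.2, 205.8], 'score': 0.75}
latch_a {'uv': [603.4, 266.8], 'score': 0.74}
latch_a {'uv': [326.4, 264.9], 'score': 0.7}
latch_a {'uv': [326.8, 72.0], 'score': 0.61}
pad_a {'uv': [598.7, 327.5], 'score': 0.89}
pad_a {'uv': [326.6, 123.3], 'score': 0.63}
```

View pics/w2o.png

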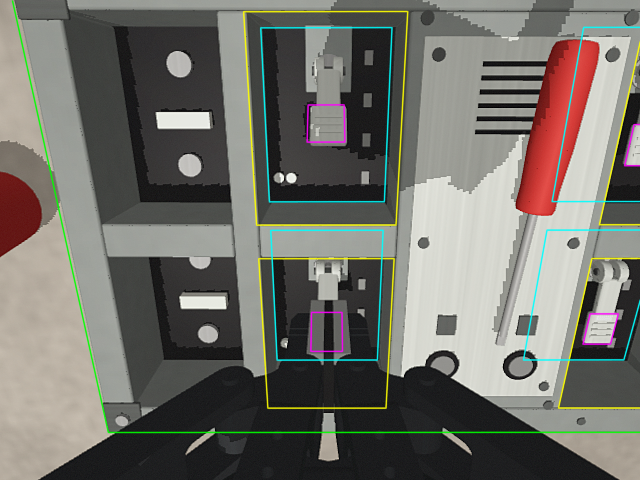

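View pics/w2.png

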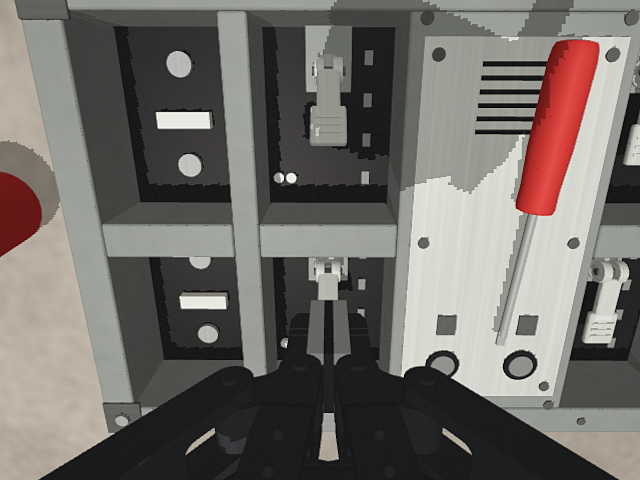

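```bash
cat > st.py <<'E'
from h import *
from rig import ctrl
p=[567.37,-40.98,-.1148]
s=ctrl.sense();d=np.array(s['eef_pos'])-[p[0],p[1],0];q=R.from_euler('z',-p[2]).apply(d)
print('t',s['time_s'],'cab',q.round(1),'near pin rel',(q-[-112.5,-118,55.5]).round(1),'far pin rel',(q-[43.5,-118,55.5]).round(1),'F',np.array(s['force']).round(1))
E
python3 st.py; python3 - <<'E'
from h import *
from rig import ctrl
s=ctrl.sense();c=ctrl.capture('wrist');p=[567.37,-40.98,-.1148]
for th in (.6,.7,.75,.8,.9): print(th,proj(c,c2w(p,[pad(th,-1,-1),pad(th,-1,-1,66,7)]),s).round(0).tolist(),)
t=ctrl.capture('top')
for th in (.6,.75,.9): print(th,proj(t,c2w(p,[pad(th,1,-1),pad(th,1,-1,66,7)])).round(1).tolist(),proj(t,c2w(p,[pad(th,-1,-1),pad(th,-1,-1,66,7)])).round(1).tolist())
E
```

```text
t 3.65 cab [ -13.8 -116.5  231.3] near pin rel [ 98.7   1.5 175.8] far pin rel [-57.3   1.5 175.8] F [ 0.1  0.6 -0. ]
0.6 [[326.0, 131.0], [326.0, 151.0]]
0.7 [[326.0, 125.0], [326.0, 145.0]]
0.75 [[326.0, 123.0], [326.0, 142.0]]
0.8 [[326.0, 119.0], [326.0, 138.0]]
0.9 [[326.0, 113.0], [325.0, 129.0]]
0.6 [[391.7, 193.9], [392.9, 187.3]] [[386.6, 265.3], [387.8, 259.2]]
0.75 [[392.0, 195.8], [393.3, 189.7]] [[386.9, 267.8], [388.1, 262.2]]
0.9 [[392.2, 198.2], [393.6, 192.6]] [[387.1, 270.6], [388.4, 265.8]]
```

Emit:
arm_command([
  [0, 0, -0.036, 0, 0],
  [0, 0, -0.036, 0, 0],
  [0, 0, 0, 0, 0],
  [0.035, 0, 0, 0, 0],
  [0.035, 0, 0, 0, 0],
  [0.035, 0, 0, 0, 0],
  [0.01, 0, 0, 0, 0],
  [0, 0, 0, 0, 0],
  [0, 0, 0, 0, 0],
])

```text
time_s: 4.88
eef_pos: [469.6, -147.4, 117.6]
ee_rot: [0.707, 0.04, 0.705, -0.041]
force: [-0.8, 0.9, 0.2]
grip_width: 0.002
```

```bash
python3 st.py; python3 - <<'E'
from h import *
from rig import ctrl
for n in('wrist','side'):
  c=ctrl.capture(n);cv2.imwrite(f'pics/{n}3.png',c['color'][:,:,::-1] if n=='wrist' else cv2.resize(c['color'][200:420,220:480,::-1],None,fx=3,fy=2.7))
E
```

```text
t 4.875 cab [ -85.  -116.9  117.6] near pin rel [27.5  1.1 62.1] far pin rel [-128.5    1.1   62.1] F [-0.8  0.9  0.2]
```

View pics/wrist3.png

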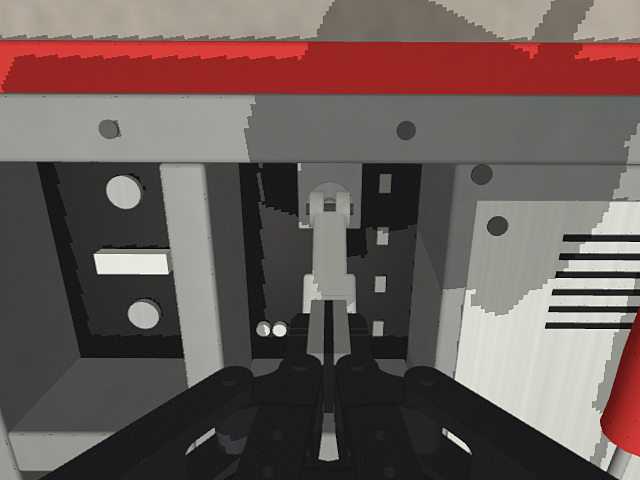

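View pics/side3.png

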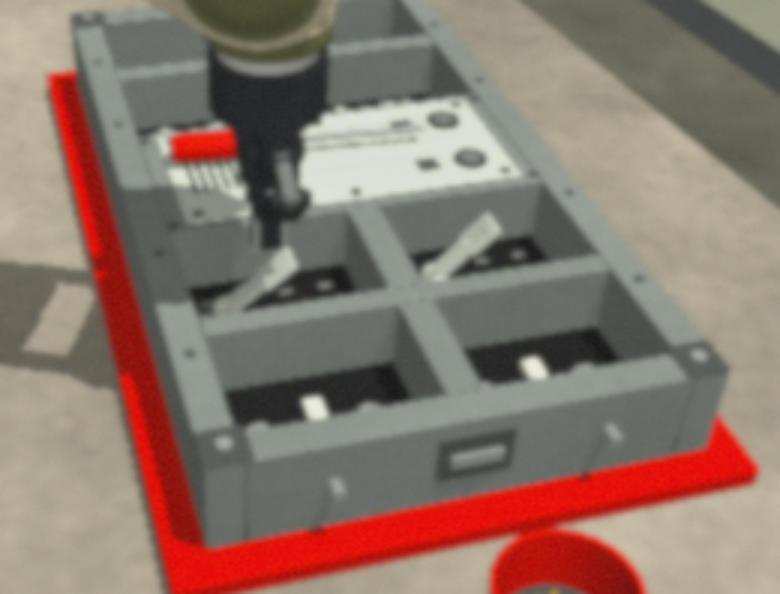

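```bash
python3 - <<'E'
from h import *
from rig import ctrl
s=ctrl.sense();c=ctrl.capture('wrist');p=[567.37,-40.98,-.1148]
im=overlay(c,p,s,{(-1,-1):.75});cv2.imwrite('pics/w4.png',cv2.resize(im[140:480,150:500],None,fx=1.7,fy=1.7))
# row-profile: gradients near row 200,230,260
g=cv2.cvtColor(c['color'],cv2.COLOR_RGB2GRAY)
for r in(200,240,280,320):
    print(r,g[r,190:270:4].tolist(),g[r,400:480:4].tolist())
    # where proj of window edges cross row r
    for sy in(-166,-70):
        pts=proj(c,c2w(p,np.array([[x,sy,102] for x in np.linspace(-143,-40,60)])),s);print(sy,np.interp(r,pts[:,1],pts[:,0]).round(1))
E
```

```text
200 [168, 169, 169, 171, 130, 65, 65, 65, 64, 64, 65, 67, 65, 23, 24, 23, 25, 26, 68, 25] [26, 26, 21, 28, 21, 70, 66, 65, 66, 66, 65, 66, 67, 84, 102, 103, 104, 105, 104, 104]
-166 202.3
-70 447.1
240 [165, 166, 166, 167, 168, 128, 66, 65, 68, 67, 64, 64, 65, 66, 23, 22, 27, 24, 63, 65] [48, 49, 48, 47, 68, 75, 63, 64, 63, 66, 65, 66, 84, 101, 102, 103, 101, 102, 136, 154]
-166 206.4
-70 443.2
280 [165, 167, 166, 169, 169, 168, 121, 65, 65, 66, 66, 64, 67, 64, 38, 23, 26, 25, 23, 56] [44, 44, 47, 49, 72, 75, 74, 73, 72, 75, 64, 85, 102, 102, 102, 104, 103, 153, 155, 153]
-166 210.5
-70 439.2
320 [161, 162, 162, 164, 164, 165, 164, 114, 66, 66, 66, 64, 64, 65, 65, 25, 23, 27, 20, 56] [40, 44, 39, 74, 76, 73, 74, 73, 74, 76, 131, 156, 156, 157, 157, 145, 217, 219, 216, 219]
-166 214.6
-70 435.3
```

View pics/w4.png

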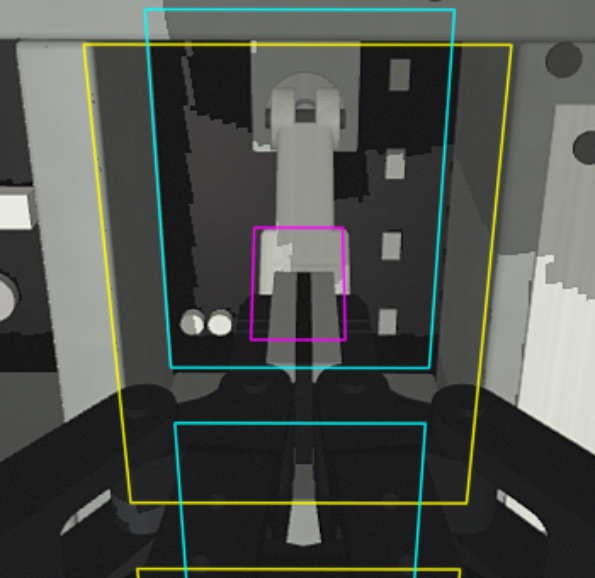

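```bash
python3 -c "
from rig import ctrl
print(ctrl.sense()['joints'])"
```

```text
[-5.42742977e-01  3.66015166e-01  1.74738219e+00 -3.19903160e-05
  1.02648403e+00 -1.99872036e+00]
```

Emit:
arm_command([
  [-0.03, 0, 0, 0, 0],
  [0, 0, 0, 0.17453, 0],
  [0, 0, 0, 0.17453, 0],
  [0, 0, 0, 0.17453, 0],
  [0, 0, 0, 0.17453, 0],
  [0, 0, 0, 0.17453, 0],
  [0, 0, 0, 0.17453, 0],
  [0, 0, 0, 0.17453, 0],
  [0, 0, 0, 0.17453, 0],
  [0, 0, 0, 0.17453, 0],
  [0, 0, 0, 0, 0],
  [0, 0, 0, 0, 0],
])

```text
time_s: 6.52
eef_pos: [468.8, -147.0, 146.5]
ee_rot: [0.472, 0.527, 0.471, -0.527]
force: [-0.4, -0.3, -0.4]
grip_width: -0.004
```

```bash
python3 st.py; python3 - <<'E'
from h import *
from rig import ctrl
s=ctrl.sense();print(rot(s['ee_rot']).as_matrix().round(3).tolist())
p=[567.37,-40.98,-.1148]
c=ctrl.capture('wrist');cv2.imwrite('pics/w5.png',overlay(c,p,s,{(-1,-1):.75,(1,-1):.77}))
c=ctrl.capture('side')
cv2.imwrite('pics/s5.png',cv2.resize(c['color'][200:420,220:480,::-1],None,fx=3,fy=2.7))
E
```

```text
t 6.525 cab [ -85.7 -116.6  146.5] near pin rel [26.8  1.4 91. ] far pin rel [-129.2    1.4   91. ] F [-0.4 -0.3 -0.4]
[[0.0, 0.994, -0.111], [-0.0, -0.111, -0.994], [-1.0, 0.0, 0.0]]
```

View pics/w5.png

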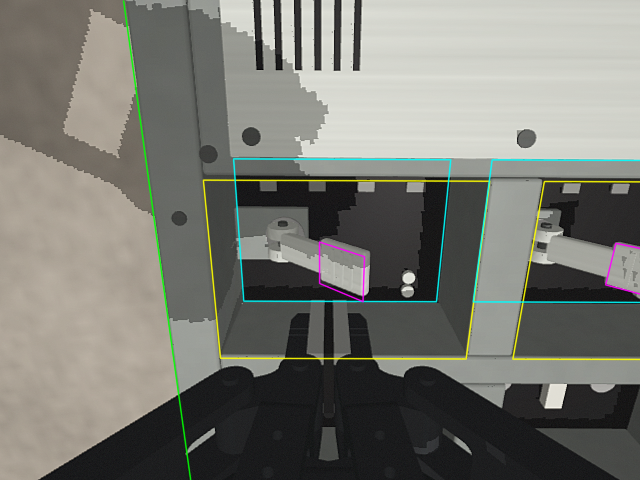

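View pics/s5.png

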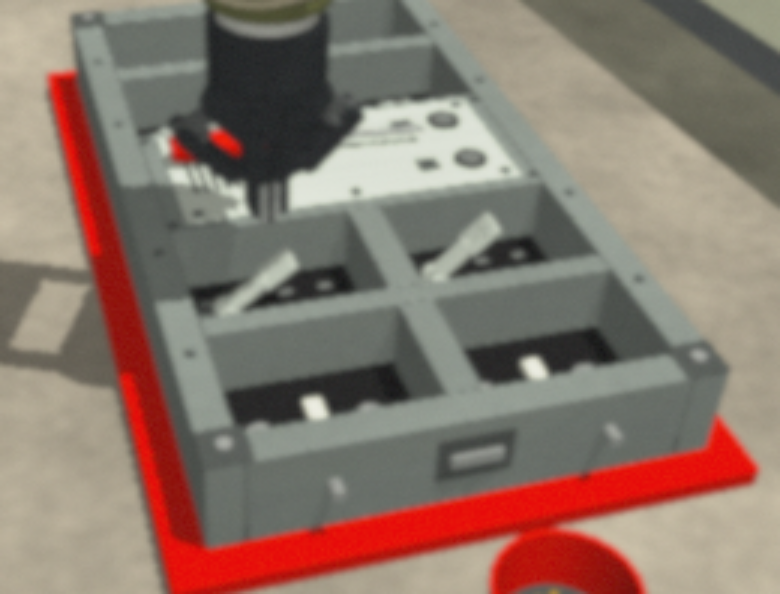

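Emit:
arm_command([
  [0.02, 0, 0, 0, 0],
  [0.02, 0, 0, 0, 0],
  [0, 0, 0, 0, 0],
  [0.003, 0, 0, 0, 0],
  [0.003, 0, 0, 0, 0],
  [0, 0, 0, 0, 0],
])

```text
time_s: 7.38
eef_pos: [468.8, -147.0, 100.5]
ee_rot: [0.471, 0.528, 0.47, -0.528]
force: [0.3, 0.1, -0.4]
grip_width: 0.001
```

Emit:
arm_command([
  [0.003, 0, 0, 0, 0],
  [0, 0, 0, 0, 0],
])

```text
time_s: 7.62
eef_pos: [468.7, -146.9, 97.2]
ee_rot: [-0.47, -0.528, -0.471, 0.528]
force: [0.5, -0.1, -0.8]
grip_width: 0.001
```

Emit:
arm_command([
  [0.003, 0.001, 0, 0, 0],
  [0, 0, 0, 0, 0],
])

```text
time_s: 7.88
eef_pos: [470.1, -147.2, 94.7]
ee_rot: [0.471, 0.528, 0.47, -0.528]
force: [-0.7, 0.7, 2.9]
grip_width: -0.002
```

```bash
python3 st.py
```

```text
t 7.875 cab [ -84.5 -116.7   94.7] near pin rel [28.   1.3 39.2] far pin rel [-128.     1.3   39.2] F [-0.7  0.7  2.9]
```

Emit:
arm_command([
  [0.002, 0.0015, 0, 0, 0],
  [0.002, 0.0015, 0, 0, 0],
  [0.002, 0.0015, 0, 0, 0],
  [0, 0, 0, 0, 0],
])

```text
time_s: 8.38
eef_pos: [475.1, -147.9, 89.0]
ee_rot: [0.471, 0.528, 0.47, -0.528]
force: [0.3, 0.2, 6.1]
grip_width: -0.003
```

Emit:
arm_command([
  [0.002, 0.0012, 0, 0, 0],
  [0.002, 0.0012, 0, 0, 0],
  [0.002, 0.0012, 0, 0, 0],
  [0.002, 0.0012, 0, 0, 0],
])

```text
time_s: 8.88
eef_pos: [480.3, -148.6, 81.4]
ee_rot: [0.472, 0.528, 0.469, -0.527]
force: [1.5, 0.4, 8.1]
grip_width: -0.0
```

```bash
python3 st.py
```

```text
t 8.875 cab [ -74.1 -116.9   81.4] near pin rel [38.4  1.1 25.9] far pin rel [-117.6    1.1   25.9] F [1.5 0.4 8.1]
```

Emit:
arm_command([
  [0.002, 0.0006, 0, 0, 0],
  [0.002, 0.0006, 0, 0, 0],
  [0.002, 0.0006, 0, 0, 0],
  [0.002, 0.0005, 0, 0, 0],
  [0.002, 0.0004, 0, 0, 0],
  [0.002, 0.0002, 0, 0, 0],
  [0.002, 0, 0, 0, 0],
  [0.001, 0, 0, 0, 0],
  [0, 0, 0, 0, 0],
])

```text
time_s: 10.0
eef_pos: [483.7, -149.3, 66.5]
ee_rot: [0.472, 0.529, 0.469, -0.527]
force: [3.9, 0.0, 6.9]
grip_width: -0.003
```

Emit:
arm_command([
  [0.001, 0, 0, 0, 0],
  [0, 0, 0, 0, 0],
])

```text
time_s: 10.25
eef_pos: [483.8, -149.3, 65.6]
ee_rot: [0.472, 0.529, 0.469, -0.527]
force: [4.2, -0.5, 7.3]
grip_width: 0.001
```

Emit:
arm_command([
  [0.001, 0, 0, 0, 0],
  [0, 0, 0, 0, 0],
])

```text
time_s: 10.5
eef_pos: [483.9, -149.3, 64.6]
ee_rot: [0.472, 0.529, 0.468, -0.527]
force: [4.7, -0.1, 7.0]
grip_width: 0.001
```

```bash
python3 st.py
```

```text
t 10.5 cab [ -70.5 -117.2   64.6] near pin rel [42.   0.8  9.1] far pin rel [-114.     0.8    9.1] F [ 4.7 -0.1  7. ]
```

Emit:
arm_command([
  [0.001, 0, 0, 0, 0],
  [0, 0, 0, 0, 0],
])

```text
time_s: 10.75
eef_pos: [483.9, -149.4, 63.6]
ee_rot: [0.472, 0.529, 0.468, -0.527]
force: [5.4, -0.5, 7.7]
grip_width: 0.003
```

Emit:
arm_command([
  [0.0007, 0, 0, 0, 0],
  [0, 0, 0, 0, 0],
])

```text
time_s: 11.0
eef_pos: [484.0, -149.4, 63.0]
ee_rot: [0.472, 0.529, 0.468, -0.527]
force: [5.3, -0.0, 6.6]
grip_width: -0.0
```

Emit:
arm_command([
  [0.0005, 0, 0, 0, 0],
  [0, 0, 0, 0, 0],
])

```text
time_s: 11.25
eef_pos: [484.0, -149.4, 62.5]
ee_rot: [0.472, 0.529, 0.468, -0.527]
force: [5.0, -0.8, 8.4]
grip_width: 0.002
```

Emit:
arm_command([
  [0.0004, 0, 0, 0, 0],
  [0, 0, 0, 0, 0],
])

```text
time_s: 11.5
eef_pos: [484.0, -149.4, 62.4]
ee_rot: [0.472, 0.529, 0.468, -0.527]
force: [3.4, 0.1, 10.6]
grip_width: -0.001
```

Emit:
arm_command([
  [0.0004, 0, 0, 0, 0],
  [0, 0, 0, 0, 0],
])

```text
time_s: 11.75
eef_pos: [484.0, -149.4, 62.3]
ee_rot: [0.473, 0.529, 0.468, -0.527]
force: [2.6, 0.5, 14.8]
grip_width: -0.0
```

Emit:
arm_command([
  [-0.005, 0, 0, 0, 0],
  [-0.03, 0, 0, 0, 0],
  [-0.03, 0, 0, 0, 0],
  [-0.025, 0, 0, 0, 0],
  [0, 0, 0, 0, 0],
  [0, 0.035, 0, 0, 0],
  [0, 0.035, 0, 0, 0],
  [0, 0.035, 0, 0, 0],
  [0, 0.035, 0, 0, 0],
  [0, 0, 0, 0, 0],
  [0, 0, 0, 0, 0],
])

```text
time_s: 13.12
eef_pos: [620.1, -164.2, 149.0]
ee_rot: [-0.47, -0.527, -0.471, 0.528]
force: [-0.1, 0.4, 0.2]
grip_width: 0.003
```

```bash
python3 st.py; python3 - <<'E'
from h import *
from rig import ctrl
s=ctrl.sense();print(rot(s['ee_rot']).as_matrix().round(3).tolist())
p=[567.37,-40.98,-.1148]
c=ctrl.capture('wrist');cv2.imwrite('pics/w6.png',overlay(c,p,s,{(-1,-1):0,(1,-1):.75}))
c=ctrl.capture('side')
cv2.imwrite('pics/s6.png',cv2.resize(c['color'][200:420,220:480,::-1],None,fx=3,fy=2.7))
E
```

```text
t 13.125 cab [  66.5 -116.4  149. ] near pin rel [179.    1.6  93.5] far pin rel [23.   1.6 93.5] F [-0.1  0.4  0.2]
[[-0.002, 0.993, -0.115], [0.001, -0.115, -0.993], [-1.0, -0.002, -0.001]]
```

View pics/w6.png

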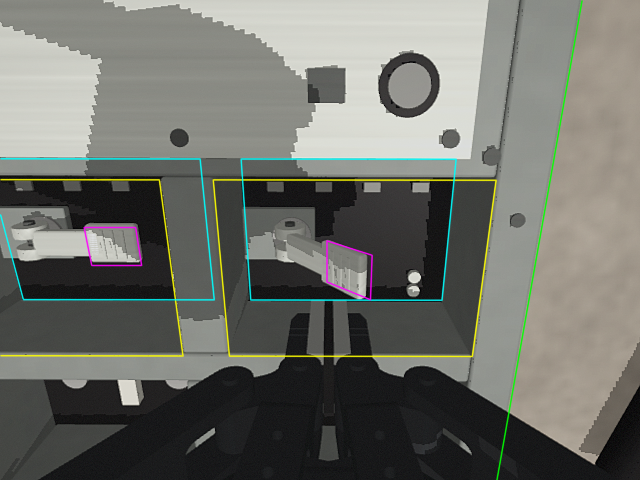

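View pics/s6.png

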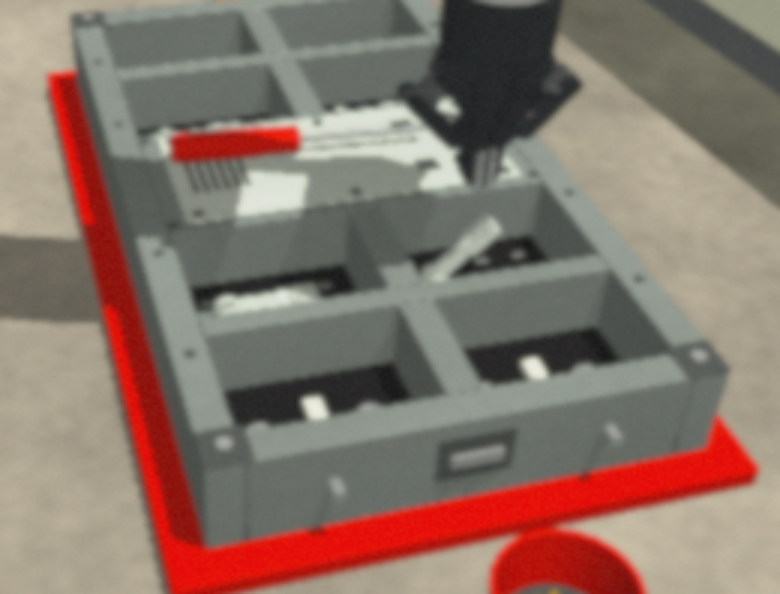

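The near lever now matches the flat overlay, around (112,243) in the wrist view. The far lever is still up, with its pad at about (346,270), just ahead of the fingers. I'll do the same there.

Emit:
arm_command([
  [0.02, 0, 0, 0, 0],
  [0.022, 0, 0, 0, 0],
  [0, 0, 0, 0, 0],
  [0.003, 0, 0, 0, 0],
  [0, 0, 0, 0, 0],
])

```text
time_s: 13.85
eef_pos: [621.1, -164.6, 106.1]
ee_rot: [0.471, 0.528, 0.47, -0.528]
force: [-0.0, 0.1, 0.5]
grip_width: 0.003
```

Emit:
arm_command([
  [0.003, 0, 0, 0, 0],
  [0, 0, 0, 0, 0],
])

```text
time_s: 14.1
eef_pos: [620.9, -164.5, 102.2]
ee_rot: [-0.47, -0.528, -0.471, 0.528]
force: [-0.7, 0.1, 0.2]
grip_width: 0.003
```

Emit:
arm_command([
  [0.003, 0.001, 0, 0, 0],
  [0, 0, 0, 0, 0],
])

```text
time_s: 14.35
eef_pos: [622.3, -164.8, 100.0]
ee_rot: [0.471, 0.528, 0.47, -0.528]
force: [0.1, -0.1, 5.0]
grip_width: -0.005
```

Emit:
arm_command([
  [0.002, 0.0015, 0, 0, 0],
  [0, 0, 0, 0, 0],
])

```text
time_s: 14.6
eef_pos: [624.0, -165.0, 98.4]
ee_rot: [0.471, 0.528, 0.47, -0.528]
force: [-1.0, 1.2, 6.7]
grip_width: -0.002
```

```bash
python3 st.py
```

```text
t 14.6 cab [  70.5 -116.7   98.4] near pin rel [183.    1.3  42.9] far pin rel [27.   1.3 42.9] F [-1.   1.2  6.7]
```

Emit:
arm_command([
  [0.002, 0.0015, 0, 0, 0],
  [0.002, 0.0015, 0, 0, 0],
  [0.002, 0.0015, 0, 0, 0],
  [0.002, 0.0014, 0, 0, 0],
  [0.002, 0.0013, 0, 0, 0],
  [0.002, 0.0012, 0, 0, 0],
  [0.002, 0.0011, 0, 0, 0],
  [0.002, 0.001, 0, 0, 0],
])

```text
time_s: 15.6
eef_pos: [635.3, -166.5, 83.2]
ee_rot: [0.472, 0.529, 0.469, -0.527]
force: [1.4, 0.7, 8.3]
grip_width: 0.002
```

```bash
python3 st.py
```

```text
t 15.6 cab [  81.9 -116.9   83.2] near pin rel [194.4   1.1  27.7] far pin rel [38.4  1.1 27.7] F [1.4 0.7 8.3]
```

Emit:
arm_command([
  [0.002, 0.0007, 0, 0, 0],
  [0.002, 0.0006, 0, 0, 0],
  [0.002, 0.0006, 0, 0, 0],
  [0.002, 0.0005, 0, 0, 0],
  [0.002, 0.0004, 0, 0, 0],
  [0.002, 0.0003, 0, 0, 0],
  [0.002, 0.0002, 0, 0, 0],
  [0.002, 0, 0, 0, 0],
  [0.001, 0, 0, 0, 0],
  [0, 0, 0, 0, 0],
])

```text
time_s: 16.85
eef_pos: [639.0, -167.0, 66.2]
ee_rot: [0.472, 0.529, 0.469, -0.527]
force: [4.5, -0.4, 7.7]
grip_width: 0.002
```

Emit:
arm_command([
  [0.001, 0, 0, 0, 0],
  [0, 0, 0, 0, 0],
])

```text
time_s: 17.1
eef_pos: [639.1, -167.0, 65.3]
ee_rot: [0.472, 0.529, 0.468, -0.527]
force: [4.6, -1.3, 8.0]
grip_width: 0.002
```

Emit:
arm_command([
  [0.001, 0, 0, 0, 0],
  [0, 0, 0, 0, 0],
])

```text
time_s: 17.35
eef_pos: [639.2, -167.0, 64.4]
ee_rot: [0.473, 0.529, 0.468, -0.527]
force: [4.5, -0.7, 7.6]
grip_width: -0.004
```

```bash
python3 st.py
```

```text
t 17.35 cab [  85.8 -117.    64.4] near pin rel [198.3   1.    8.9] far pin rel [42.3  1.   8.9] F [ 4.5 -0.7  7.6]
```

Emit:
arm_command([
  [0.001, 0, 0, 0, 0],
  [0, 0, 0, 0, 0],
  [0.0008, 0, 0, 0, 0],
  [0, 0, 0, 0, 0],
])

```text
time_s: 17.85
eef_pos: [639.3, -167.1, 62.7]
ee_rot: [0.473, 0.529, 0.468, -0.527]
force: [5.2, -0.1, 7.2]
grip_width: -0.0
```

Emit:
arm_command([
  [0.0005, 0, 0, 0, 0],
  [0, 0, 0, 0, 0],
])

```text
time_s: 18.1
eef_pos: [639.4, -167.0, 62.5]
ee_rot: [0.473, 0.529, 0.468, -0.527]
force: [5.1, -0.1, 10.9]
grip_width: -0.001
```

Emit:
arm_command([
  [0.0004, 0, 0, 0, 0],
  [0, 0, 0, 0, 0],
])

```text
time_s: 18.35
eef_pos: [639.4, -167.0, 62.4]
ee_rot: [0.473, 0.529, 0.468, -0.527]
force: [3.4, 0.4, 11.4]
grip_width: 0.001
```

One small extra press to match the near lever's final force, then withdraw.

Emit:
arm_command([
  [0.0004, 0, 0, 0, 0],
  [0, 0, 0, 0, 0],
])

```text
time_s: 18.6
eef_pos: [639.4, -167.1, 62.4]
ee_rot: [0.473, 0.529, 0.468, -0.527]
force: [2.5, 0.8, 14.4]
grip_width: -0.001
```

Emit:
arm_command([
  [-0.005, 0, 0, 0, 0],
  [-0.03, 0, 0, 0, 0],
  [-0.04, 0, 0, 0, 0],
  [-0.045, 0, 0, 0, 0],
  [-0.045, 0, 0, 0, 0],
  [0, -0.04, 0, 0, 0],
  [0, -0.04, 0, 0, 0],
  [0, 0, 0, 0, 0],
  [0, 0, 0, 0, 0],
])

```text
time_s: 19.73
eef_pos: [558.1, -157.4, 224.3]
ee_rot: [0.471, 0.528, 0.47, -0.528]
force: [-0.6, 0.2, 0.6]
grip_width: -0.001
```

```bash
python3 st.py; python3 - <<'E'
from h import *
from rig import ctrl
s=ctrl.sense()
p=[567.37,-40.98,-.1148]
c=ctrl.capture('wrist');cv2.imwrite('pics/w7.png',overlay(c,p,s))
c=ctrl.capture('side')
cv2.imwrite('pics/s7.png',cv2.resize(c['color'][200:420,220:480,::-1],None,fx=3,fy=2.7))
E
```

```text
t 19.725 cab [   4.1 -116.7  224.3] near pin rel [116.6   1.3 168.8] far pin rel [-39.4   1.3 168.8] F [-0.6  0.2  0.6]
```

View pics/w7.png

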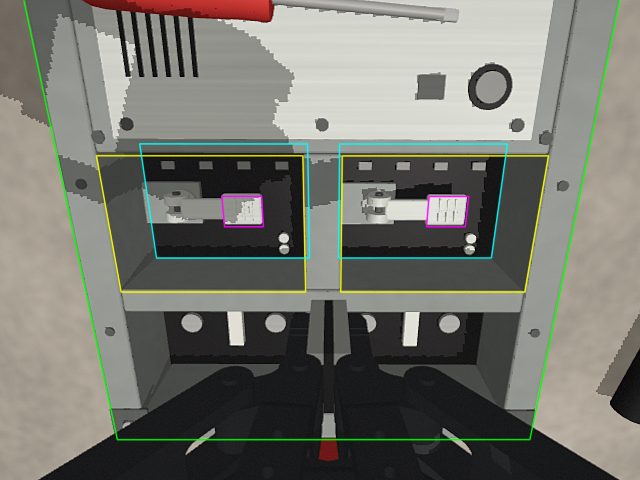

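View pics/s7.png

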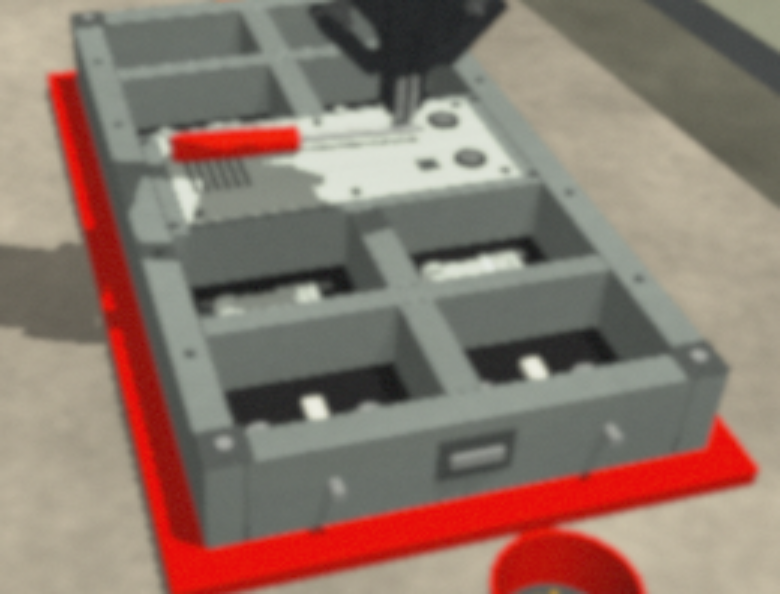

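Both levers match the flat overlay, with pads at about (242,210) and (447,210). The hand is clear of the panel and the screwdriver is in the same place.

```bash
python3 -c "
from rig import ctrl
print(ctrl.finish_job())"
```

```text
the job is handed in; nothing more can be done
None
```

I pressed both raised levers, in the two windows on the panel's −y side, down onto their stops with the shut fingertips. I then drew the hand straight up out of the panel and handed the job in at about 20 s.

- **Force:** readings while pressing stayed at or below about 15 N. Each lever stopped at a tip height of 62.3–62.4 mm (62.5 mm expected when flat), where the force began to rise.
- **Levers:** the last wrist and side pictures show both lying flat, in line with the flat-lever outline.
- **Hand:** it ended at 224 mm, over 100 mm above the panel. The force was back near zero, and I saw no sign of frame contact in the force readings.
- **Loose items:** the screwdriver is unmoved in the last pictures. I did not check the pot and meter positions separately at the end, but the arm never worked near them after its first crossing at 231 mm.
- **Disagreements:** my panel position, taken from the top camera, was about 1.4 mm off in y against the wrist view. I used the wrist view. I also turned the hand 90° before pressing, because its linkage would have passed too close to the window walls the other way.

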